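# Third hand at the easel-ledge jig

## Task

Be my third hand while I screw on this L-shaped wooden easel ledge: turn the jig's flip stop clockwise by its black knob until it clicks in, then lay the ledge flat on the jig, lip away from the sprung fence, its end butted against the stop arm and its long edge flush along the fence. Press the fence back gently, never to the end of its travel, until its pointer stands between the two small ridges on the board (about 7.5 N), and finish while still holding the ledge pressed there. Leave the other things on the bench where they are.

Things in the scene. Friction and masses are not known exactly. Their poses are not given: they have to be found in the camera images.
- jig: Assembly jig, fixed to the bench: plywood, x -70 to +115, y -170 to +95 mm in its frame, upper face at z 12 mm. Origin on the bench surface. +x points from its open front to the sprung fence (away from the robot, but for yaw), +y left. Behind the fence a fixed aluminium plate (x 101 to 115, y -65 to +65, top z 46 mm); on the right the flip stop, axis at x 20, y -115 mm.
- seat (a point): Point on the upper face of the jig's board (jig frame x 7.5, y 0, z 12 mm) where the ledge's origin lies when the ledge just touches the unpressed fence and is butted against the turned-in stop. Axes as the jig's.
- marks (a point): Midway between the two small dark ridges (x +-5 mm from here, 3 mm wide, tops at jig z 18 mm) at the left of the board, jig x 59, y 83 mm. They mark fence travels of 13 and 23 mm: the fence's pointer must stand between them.
- fence (a joint): How far the sprung fence is pushed back along the jig's +x, in m: 0 = at rest, 0.036 = end of travel (avoid 0.033 and more). Spring of 420 N/m without preload, plus 0.15 N of friction: 0.018 m takes about 7.5 N. The two ridges mark 0.013 and 0.023.
- fence_face (a point): Centre of the pressing face of the sprung aluminium fence bar (looks to the jig's -x): at rest jig x 30, y 0, z 22 mm; moves with the fence. The bar is 16 mm thick, 130 mm wide along the jig's y, jig z 14 to 30 mm (level with the top of the ledge's base) and only slides along the jig's x. A small steel pointer at its left end stands 11 mm behind the face.
- stop (a joint): Flip stop's angle in rad, clockwise from above: 0 = arm points to the jig's -x (parked; it starts at 0.1 to 0.35), 1.571 = arm points to the jig's +y (turned in, end of travel). An over-centre spring resists from about 0.4 on with up to 0.12 Nm; the click is at 1.15: past it (1.25 or more) the spring snaps the stop to 1.571 and keeps it in, short of it the stop springs back.
- stop_grip (a point): Grip of the flip stop's black knob, on its vertical axis: jig x 20, y -115, z 56 mm. The knob is an upright bar 44 mm long, 14 mm thick, jig z 36 to 72 mm, on a disc of radius 20 mm. The point turns with the stop: the bar lies along its x, the stop arm points along its -x; pinch it along its y.
- stop_nose (a point): Middle of the end face of the steel stop arm, 40 mm from the turning axis, arm 18 mm wide and 12 mm high (jig z 19 to 31 mm). Turned in, it lies at jig x 20, y -75, z 25 mm, and the ledge's end butts against it.
- ledge: Loose easel ledge, pale wood, L-shaped, 150 mm long (y), 0.14 to 0.28 kg. Base x -22.5 to +22.5 mm, 18 mm high; upright lip x -22.5 to -8.5 mm, full length, up to z 60 mm: pinch it from above, 14 mm. Origin: centre of underside. Its +x face goes against the fence; its axes then agree with the jig's. Starts left or right of the jig, lip up, yaw up to 0.9 either way.
- ledge_end (a point): Middle of the base's end face that goes against the stop arm (ledge frame x 0, y -75, z 9 mm).
- batten: Bystander: plain flat wooden batten without lip, 32 x 160 x 16 mm, origin under its centre; it lies on the other side of the jig from the ledge.
- driver: Bystander: screwdriver lying on the bench between robot and jig.
- tape: Bystander: cardboard-brown roll of tape, 100 mm across, 25 mm high, behind the jig.
- glue: Bystander: white glue bottle, 48 mm across, 130 mm tall, behind the jig.
- dish: Bystander: white shallow dish, 90 mm across, far left.
- pencils: Bystander: pencil pot, 72 mm across, 90 mm tall with pencils to 165 mm, far right.
- screws: Bystander: small clear open tray, 70 x 60 x 25 mm, behind the jig.

How it is judged:
On the way, in this order (a step that is already met when the one before it is completed fails the run):
1. the flip stop is turned in, past its click (value of joint stop above 1.45 rad), for 0.2 s.
2. the ledge lies seated on the jig against the stop and presses the fence back into the band (z of ledge in the frame of jig between 0.008 and 0.017 m and y of ledge_end in the frame of jig between -0.08 and -0.069 m and angle between the x axis of ledge and the x axis of jig, either way round below 0.07 rad and angle between ledge's own z axis and vertical below 0.08 rad and value of joint fence between 0.012 and 0.024 m and contact force between ledge and fence_c0 between 4 and 12 N), for 0.3 s.
At the end, for the whole second after the job is handed in: Stop beyond 1.45 rad; ledge flat on the board (5 mm, 0.08 rad), parallel to the jig within 0.07 rad, lip away from the fence, end within 6 mm of the stop arm; the robot still presses it so that the fence is back 12 to 24 mm with 4 to 12 N, all through the last second (all of step 2 and value of joint stop above 1.45 rad and contact force between any of the arm, the fingers and ledge above 1.5 N); the arm keeps its last pose, push and grip.
It fails at once if the fence is driven to the end of its travel (beyond 33 mm) (value of joint fence above 0.033 m).
It fails at once if another thing on the bench is moved by more than 30 mm (distance of any of batten, driver, tape, glue, dish, pencils, screws from where it was at the start of the episode above 0.03 m).
It also fails if it takes over 51 s, if anything falls off the work surface, if the arm or the gripper's body presses on something with over 40 N, if the wrist force passes 120 N, or if a joint passes its speed limit or range.

## Robot

A 7-joint arm with a two-finger parallel gripper is mounted at the origin on the work surface. World frame = base frame: x ahead of the robot, y to its left, z up, the work surface at z = 0. Lengths are in m, angles in rad, forces in N, time in s.
With the tool pointing down it reaches from about 0.4 to 0.75 m from the base axis. Payload 19.5 kg.
Tool frame: the origin (TCP) lies at the very end of the fingers, on their centre line; the grasp point (between the pads) lies 19 mm behind it; z points along the fingers, y is the line along which they close (so a half turn about z gives the same grasp; the last joint's range is limited). The gripper opens to 85 mm and grips with 20 to 120 N. Pads are 22 mm wide; open, the fingers measure 114 mm over their backs; the gripper's body (76 mm by 85 mm) begins 54 mm behind the grasp point. The pads swing forward as they close: fully open they stand 13 mm farther back than shut.
Start: joints at [-1.37, 0.707, -0.028, 1.485, 0.022, 0.951, -0.075], TCP at [0.138, 0.558, 0.231] pointing down, gripper open.
Joint ranges: [-2.71, 2.71], [-0.32, 2.16], [-1.57, 1.52], [0, 2.45], [-1.46, 4.6], [0, 2.02], [-2.83, 2.83]. Speed limits (rad/s): [1.89, 1.89, 2.57, 2.57, 3.01, 3.01, 3.01].

## Interface

Orientations are given as a rotation vector (axis times angle).
In Python, from plant import ctrl, optics, order gives the robot as it stands.
- The arm moves only by the tool send_rows, never from a script. Its argument "moves" is text: rows parted by semicolons, each of 7 numbers parted by spaces: the gripper command: -1 is fully open, 1 is shut, values between are in proportion, then the shift along the tool's x, y, z in mm, then the turn, a rotation vector about the tool's x, y, z in degrees. A call has 1 to 10 rows; each row shifts and turns the commanded pose from where the row before left it, along the tool's axes as they then stand; what a row does not reach is not made up. A row lasts 1/8 s, in which the tool goes at most 62.5 mm and 10.7 degrees, less where a joint would pass 70% of its speed; a pose out of reach is approached as far as the arm can. A call with a gripper value outside its range is refused whole. The fingers move at their own pace and stop on an object; "squeeze" is the grip in N (left out, the last holds). Time passes only in rows, so rows that do not move let the fingers close. It gives the time, the measured TCP pose, the force, the opening and the grip force at its end, in the units of the state.
- ctrl.observe(): the state, without advancing time (a new reading comes with each control period).
- optics.read_camera(name): name is "scene" or "top" or "wrist"; returns a dict with "img" (480x640x3 uint8, red, green, blue), "K" (3x3 intrinsics, pixels), "dist" ([k1, k2, p1, p2, k3] as OpenCV has them; the pictures are not rectified), "R" (3x3) and "t" (3): a world point X has camera coordinates R X + t. Camera axes: x right, y down, z forward; pixel columns grow to the right and rows downward; lengths in m; the calibration is good to about 2 mm. A picture is of the moment at which its call begins. There is no depth.
- order.job_done(): hands the job in; it is judged then, once.
The state is a dict: "time_s": time; "joint_pos": joint angles; "joint_vel": joint speeds; "joint_torque": joint torques, N m; "eef_pos": TCP position; "tool_rot": TCP orientation; "contact_force": force on the tool from outside, world axes, zero at the start; "ft_torque": the same for the moment, N m; "finger_gap": opening from 0.0 (shut) to 1.0 (fully open); "finger_force": force on a finger pad.
Only numpy, scipy, OpenCV 4.12 (cv2) and the standard library are available. Lean on these libraries where they do the work, as an engineer would, in place of code of your own. Each camera call takes 0.05 s, during which the arm holds its last target. There are 200 camera calls.

## Working session

There is one attempt and no reset: what is moved stays moved. The work goes in short steps, Python scripts to look and compute and a tool call to move; the robot and the scene stay as the last step left them, time stands still between calls to the robot, and variables do not carry over. Pictures are saved under pics/ and viewed, at most 10 in all, crops included, and the job is handed in when it is done.

Besides the shell and the picture viewer there is one more tool, called after "Request:" by a JSON object that holds its "op" and its "data", one argument or row to a line. send_rows: Moves the arm, as the interface text tells. Its arguments: {"type":"object","properties":{"moves":{"type":"string"},"squeeze":{"type":"number"}},"required":["moves"]}

```bash
mkdir -p pics; ls; python3 - <<'E'
from plant import ctrl, optics, order
import cv2
s=ctrl.observe(); print(s)
for n in("top","scene"):
    c=optics.read_camera(n); cv2.imwrite(f"pics/{n}0.png",c["img"][...,::-1]); print(n,c["K"],c["dist"],c["R"],c["t"])
E
```

```text
pics
{'time_s': 0.0, 'joint_pos': array([-1.36971143,  0.70711228, -0.02762717,  1.48496511,  0.02199874,
        0.95089376, -0.07547608]), 'joint_vel': array([-5.24642406e-04, -6.12909483e-04, -3.45270302e-04,  2.14050973e-03,
       -2.05568012e-03,  1.32483553e-05, -2.79196453e-04]), 'joint_torque': array([ 6.07746533e-04, -8.83226752e+01,  1.23461388e+00, -2.36166090e+01,
        1.68512418e-02,  6.52180650e-03,  3.77037537e-06]), 'eef_pos': array([0.13816914, 0.55789625, 0.23083002]), 'tool_rot': array([-3.80369533e-01, -3.11837535e+00,  1.68244206e-03]), 'contact_force': array([-0.27151406, -0.63235246, -0.90930438]), 'ft_torque': array([-0.01847101,  0.01481095, -0.05582234]), 'finger_force': 0.0, 'finger_gap': 0.9994372549987489}
top [[549.17714599   0.         314.89689947]
 [  0.         549.17714599 239.05423032]
 [  0.           0.           1.        ]] [0.05364434 0.         0.         0.         0.        ] [[ 0.02525174 -0.99956019  0.01554933]
 [-0.99788112 -0.02613621 -0.05958323]
 [ 0.05996342 -0.0140118  -0.99810223]] [-0.03620861  0.58909716  1.57605772]
scene [[473.30837097   0.         319.70035108]
 [  0.         473.30837097 238.07146893]
 [  0.           0.           1.        ]] [-0.1117327  0.         0.         0.         0.       ] [[ 0.16496923  0.98623982  0.01077854]
 [ 0.85134309 -0.13687008 -0.50644005]
 [-0.49799608  0.09272326 -0.86220781]] [-0.10152192 -0.46226141  1.61857997]
```

View pics/top0.png

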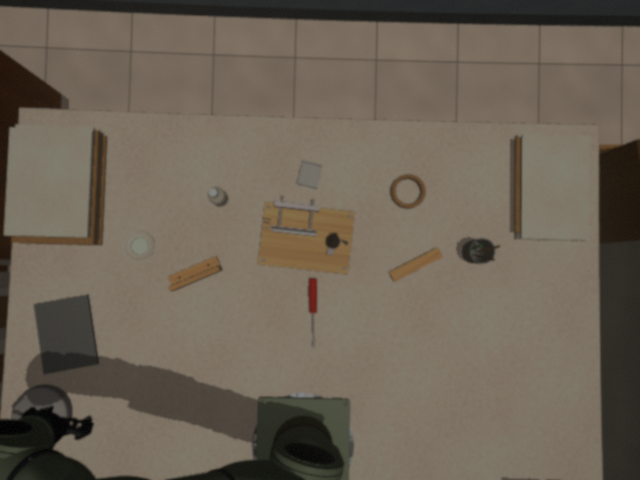

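View pics/scene0.png

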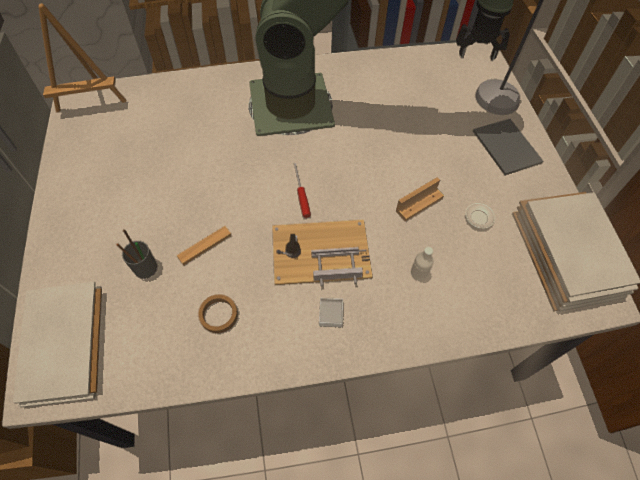

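The top view shows the jig around (307,237), the ledge on the left at (195,273) and the batten on the right at (415,264). I'll enlarge both views.

```bash
python3 - <<'E'
import cv2
for n,x,y,w,h in(("top",160,180,200,120),("scene",265,170,190,125)):
    a=cv2.imread(f"pics/{n}0.png")[y:y+h,x:x+w]; a=cv2.resize(a,None,fx=4,fy=4,interpolation=cv2.INTER_CUBIC)
    a=cv2.convertScaleAbs(a,alpha=1.4)
    cv2.imwrite(f"pics/{n}0c.png",a)
E
```

```text
(no output)
```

View pics/top0c.png

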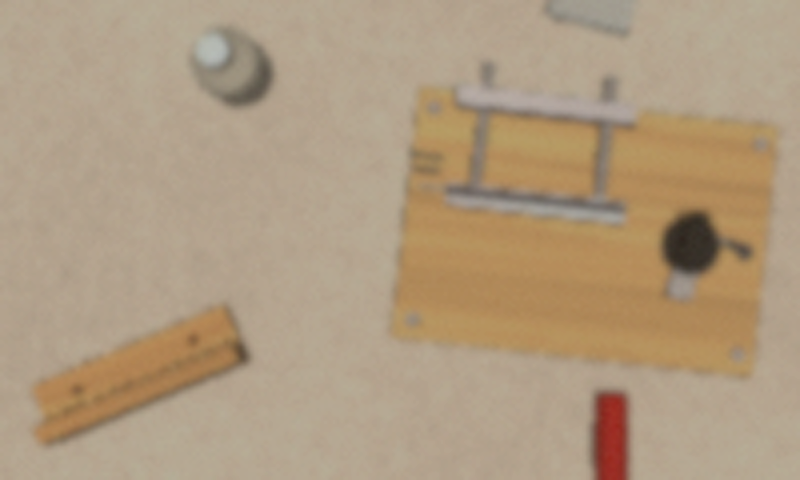

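View pics/scene0c.png

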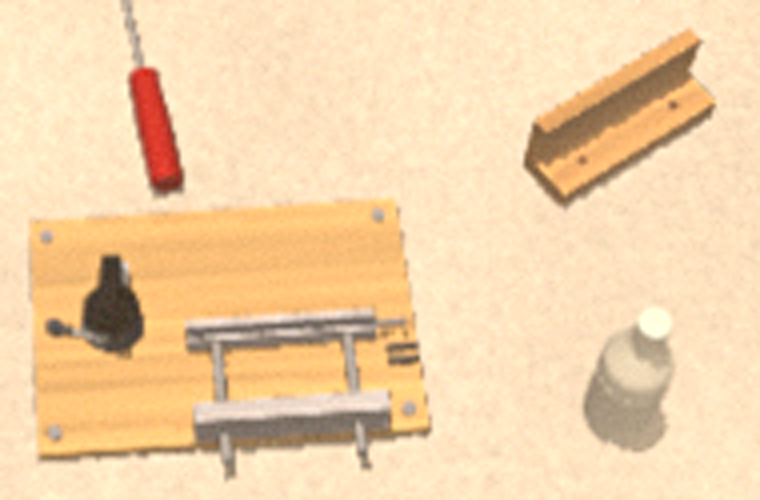

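The crops give the four jig corners, the ledge corners, the stop knob at about (692,243) and its arm at (680,288) in the top crop. Next I fit the poses.

```bash
cat > h.py <<'E'
import numpy as np, cv2
from scipy.optimize import least_squares
from scipy.spatial.transform import Rotation as R
def proj(c,X):
    return cv2.projectPoints(np.asarray(X,float).reshape(-1,3),cv2.Rodrigues(c["R"])[0],c["t"],c["K"],c["dist"])[0][:,0]
def ray(c,uv,z):
    n=cv2.undistortPoints(np.array([[uv]],float),c["K"],c["dist"])[0,0]
    o=-c["R"].T@c["t"]; d=c["R"].T@np.array([*n,1]); return o+d*(z-o[2])/d[2]
def place(p,L):
    L=np.asarray(L,float)/1000; c,s=np.cos(p[2]),np.sin(p[2])
    return np.c_[p[0]+c*L[:,0]-s*L[:,1],p[1]+s*L[:,0]+c*L[:,1],L[:,2]]
def fit(sets,p0):
    f=lambda p:np.concatenate([(proj(c,place(p,[l for l,_ in S]))-np.array([u for _,u in S])).ravel() for c,S in sets])
    r=least_squares(f,p0,loss="soft_l1"); return r.x,r.fun.reshape(-1,2)
E
python3 - <<'E'
from h import *
from plant import optics
T=optics.read_camera("top");S=optics.read_camera("scene")
t=lambda u,v:(160+(u+.5)/4-.5,180+(v+.5)/4-.5); s=lambda u,v:(265+(u+.5)/4-.5,170+(v+.5)/4-.5)
for c in(T,S):print("cam",-c["R"].T@c["t"])
jt=[((115,95,12),t(420,86)),((115,-170,12),t(777,124)),((-70,-170,12),t(752,376)),((-70,95,12),t(390,336))]
js=[((-70,-170,12),s(30,220)),((-70,95,12),s(397,199)),((115,95,12),s(427,425)),((115,-170,12),s(38,450))]
np.set_printoptions(precision=4,suppress=True)
for q in([(T,jt)],[(S,js)],[(T,jt),(S,js)]):
    p,e=fit(q,[.6,0,0]);print("jig",p);
print(e)
lt=[((22.5,75,18),t(35,386)),((22.5,-75,18),t(228,306)),((-22.5,75,60),t(42,444)),((-22.5,-75,60),t(245,358))]
ls=[((22.5,-75,18),s(565,193)),((22.5,-75,0),s(565,206)),((22.5,75,18),s(714,99)),((-22.5,75,60),s(688,31)),((-8.5,75,60),s(702,42)),((-22.5,-75,60),s(537,122)),((-8.5,-75,60),s(548,131))]
for q in([(T,lt)],[(S,ls)],[(T,lt),(S,ls)]):
    l,e=fit(q,[.5,.3,.4]);print("ledge",l)
print(e)
a=ray(T,t(680,297),.03);k=ray(T,t(692,243),.05)
ax=place(p,[(20,-115,0)])[0];print("axis",ax,"arm end top",a,"knob",k)
d=a-ax;print("ang",np.arctan2(d[1],d[0])-p[2], np.hypot(*d[:2]))
E
```

```text
cam [4.94257453e-01 1.28749305e-03 1.60873005e+00]
cam [ 1.21633753 -0.11322481  1.16253885]
jig [ 0.5757  0.0445 -0.0823]
jig [ 0.5693  0.0461 -0.0916]
jig [ 0.5732  0.0452 -0.087 ]
[[-0.5193  0.3997]
 [ 0.3752  1.1803]
 [-0.2313  1.19  ]
 [-0.5269  0.9475]
 [-0.3388  0.8278]
 [-0.273   0.4764]
 [ 0.7914  1.6587]
 [-0.3837  2.0143]]
ledge [0.4836 0.3194 0.4276]
ledge [0.4774 0.3257 0.445 ]
ledge [0.4809 0.323  0.4367]
[[-1.5169  0.9644]
 [-1.219   0.0159]
 [-0.8397  1.4456]
 [-1.6607  1.3045]
 [-0.5184  1.5616]
 [-1.5374  1.639 ]
 [ 0.37    1.5083]
 [-0.032  -0.0564]
 [-0.3768  0.3404]
 [-1.1679  0.344 ]
 [-0.7983  1.455 ]]
axis [ 0.5831 -0.0711  0.    ] arm end top [ 0.5475 -0.0643  0.03  ] knob [ 0.5855 -0.0711  0.05  ]
ang 3.0400116676382756 0.0362433714095982
```

Request:
{"op": "send_rows", "data": {
  "moves": "-1 -45 -39 -2 0 0 0;-1 -45 -39 -2 0 0 0;-1 -45 -39 -2 0 0 0;-1 -45 -39 -2 0 0 0;-1 -45 -39 -2 0 0 0;-1 -45 -39 -2 0 0 0;-1 -45 -39 -2 0 0 0;-1 -45 -39 -2 0 0 0;-1 -45 -39 -2 0 0 0;-1 -45 -39 -2 0 0 0",
  "squeeze": 40
}}

```text
time_s: 1.45
eef_pos: [0.4822, 0.0696, 0.2514]
tool_rot: [0.38, 3.118, 0.0]
contact_force: [0.3, 1.0, 0.2]
finger_gap: 1.001
finger_force: 0.0
```

```bash
cat >> h.py <<'E'
from plant import ctrl
def rel(P,yaw=None,s=None):
    "mm in tool axes to world P, deg about tool z for tool-y heading yaw"
    s=s or ctrl.observe(); M=R.from_rotvec(s["tool_rot"]).as_matrix()
    d=M.T@(np.array(P)-s["eef_pos"])*1000
    h=np.arctan2(M[1,1],M[0,1]); 
    z=None if yaw is None else -np.degrees((yaw-h+np.pi)%(2*np.pi)-np.pi)
    tl=np.degrees(np.arccos(-M[2,2]))
    print("pos",s["eef_pos"].round(4),"heading",round(h,3),"tilt",tl.round(2),"d",d.round(1),"turn",z,"t",s["time_s"],"F",s["contact_force"].round(1))
    return d,z
E
python3 - <<'E'
from h import *
rel([.584,-.071,.24],np.pi/2-.24); print(ctrl.observe()["joint_pos"])
E
```

```text
pos [0.4822 0.0696 0.2514] heading 1.328 tilt 0.01 d [-132.6 -112.    11.4] turn -0.1592457876898694 t 1.45 F [0.3 1.  0.2]
[-0.13865456  0.55126162 -0.11982538  1.76146892  0.08461951  0.83367706
  1.03021226]
```

Request:
{"op": "send_rows", "data": {
  "moves": "-1 -44 -37 3 0 0 0;-1 -44 -37 3 0 0 0;-1 -44 -37 3 0 0 0;-1 0 0 0 0 0 0"
}}

```text
time_s: 1.95
eef_pos: [0.5834, -0.072, 0.2411]
tool_rot: [-0.388, -3.117, 0.002]
contact_force: [-0.6, 0.2, -0.5]
finger_gap: 0.998
finger_force: 0.0
```

```bash
python3 - <<'E'
from h import *
from plant import optics
rel([.584,-.071,.24],np.pi/2-.24)
c=optics.read_camera("wrist"); cv2.imwrite("pics/w1.png",c["img"][...,::-1])
print(-c["R"].T@c["t"],c["K"][0])
p=[.5732,.0452,-.087]
for L in[(20,-115,72),(-70,95,12),(-70,-170,12),(115,95,12),(115,-170,12),(30,65,30),(30,-65,30)]: print(L,proj(c,place(p,[L])).round(0))
E
```

```text
pos [ 0.5834 -0.072   0.2411] heading 1.323 tilt 0.1 d [-0.3  1.1  1.1] turn -0.4435318436283036 t 1.95 F [-0.6  0.2 -0.5]
[ 0.50697017 -0.05178784  0.38346775] [348.38814277   0.         324.21659337]
(20, -115, 72) [[325. 220.]]
(-70, 95, 12) [[523.  83.]]
(-70, -170, 12) [[257. 129.]]
(115, 95, 12) [[521. 259.]]
(115, -170, 12) [[291. 292.]]
(30, 65, 30) [[501. 192.]]
(30, -65, 30) [[374. 212.]]
```

View pics/w1.png

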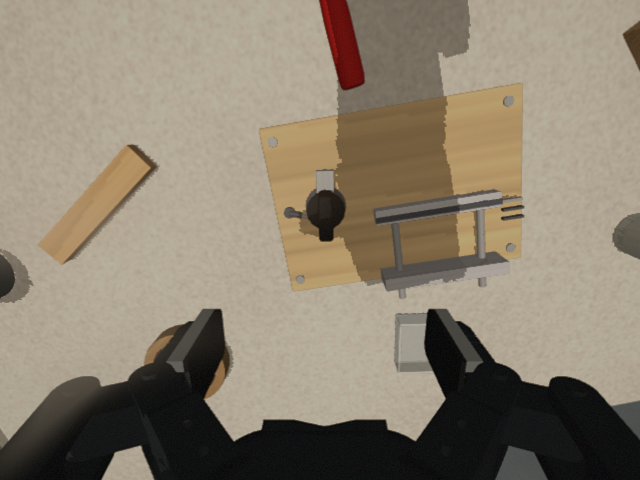

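The wrist view agrees with the predicted jig corners to within about 4 px. The knob bar runs vertically at column 326, so it already lies along the tool's x axis. I'll refine the fit and work out the descent.

```bash
python3 - <<'E'
from h import *
from plant import optics
c=optics.read_camera("wrist")
q=[((-70,95,12),(522.5,84)),((-70,-170,12),(260.5,129)),((115,95,12),(521,260)),((115,-170,12),(294,291)),((30,65,30),(501,192)),((30,-65,30),(375,210))]
p,e=fit([(c,q)],[.573,.045,-.087]);print(p,e)
ax=place(p,[(20,-115,0)])[0];print(ax)
rel([ax[0],ax[1],.038],np.pi/2+p[2]-.16)
E
```

```text
[ 0.57292688  0.04924584 -0.08774058] [[ 1.66235267e+00 -3.78510356e-01]
 [-2.05100921e+00 -5.70688983e-01]
 [ 8.30005980e-02 -8.60182487e-01]
 [-1.87972954e+00  1.13380866e+00]
 [ 9.71772336e-01  4.21270817e-01]
 [ 4.70489978e-04  1.96003153e+00]]
[ 0.58277272 -0.06706435  0.        ]
pos [ 0.5824 -0.068   0.2419] heading 1.328 tilt 0.05 d [ -0.3   0.9 203.9] turn 0.2604493357292797 t 2.05 F [0.  1.2 0. ]
```

```bash
python3 - <<'E'
from h import *
from plant import optics
T=optics.read_camera("top");S=optics.read_camera("scene");W=optics.read_camera("wrist")
for z in(.012,.02,.03,.04,.05): print(z,ray(T,(160+740/4,180+250/4),z)[:2].round(4),ray(S,(265+55/4,170+327/4),z)[:2].round(4),ray(W,(290,212),z)[:2].round(4))
E
```

```text
0.012 [ 0.5824 -0.1091] [ 0.5772 -0.1088] [ 0.5795 -0.1041]
0.02 [ 0.582  -0.1085] [ 0.5816 -0.1089] [ 0.5779 -0.1029]
0.03 [ 0.5814 -0.1078] [ 0.5872 -0.1089] [ 0.576  -0.1014]
0.04 [ 0.5809 -0.1071] [ 0.5927 -0.1089] [ 0.574  -0.0999]
0.05 [ 0.5803 -0.1065] [ 0.5983 -0.109 ] [ 0.572  -0.0983]
```

Request:
{"op": "send_rows", "data": {
  "moves": "-0.4 0 1 25 0 0 0;-0.4 0 0 30 0 0 0;-0.4 0 0 30 0 0 0;-0.4 0 0 30 0 0 0;-0.4 0 0 10 0 0 0"
}}

```text
time_s: 2.82
eef_pos: [0.5824, -0.0664, 0.1164]
tool_rot: [-0.379, -3.117, 0.0]
contact_force: [0.1, 0.0, 0.3]
finger_gap: 0.701
finger_force: 0.0
```

Request:
{"op": "send_rows", "data": {
  "moves": "-0.4 0 -2 30 0 0 0;-0.4 0 0 30 0 0 0;-0.4 0 0 14 0 0 0;-0.4 0 0 0 0 0 0;0.5 0 0 0 0 0 0;1 0 0 0 0 0 0;1 0 0 0 0 0 0;1 0 0 0 0 0 0",
  "squeeze": 25
}}

```text
time_s: 3.82
eef_pos: [0.5824, -0.0707, 0.0442]
tool_rot: [0.382, 3.118, -0.003]
contact_force: [-3.9, -7.4, 11.4]
finger_gap: 0.157
finger_force: 29.5
```

Request:
{"op": "send_rows", "data": {
  "moves": "1 0 -1.5 -2 0 0 0;1 0 0 0 0 0 0;1 0 0 0 0 0 9;1 0 0 0 0 0 9;1 0 0 0 0 0 9;1 0 0 0 0 0 9",
  "squeeze": 60
}}

```text
time_s: 4.58
eef_pos: [0.5823, -0.0707, 0.0446]
tool_rot: [1.332, 2.845, -0.0]
contact_force: [6.2, -2.2, -26.5]
finger_gap: 0.148
finger_force: 61.9
```

Request:
{"op": "send_rows", "data": {
  "moves": "1 0 0 1.5 0 0 9;1 0 0 0 0 0 9;1 0 0 0 0 0 9;1 0 0 0 0 0 9;1 0 0 0 0 0 8;1 0 0 0 0 0 0"
}}

```text
time_s: 5.32
eef_pos: [0.5826, -0.0706, 0.0443]
tool_rot: [2.294, 2.144, 0.001]
contact_force: [1.1, -0.8, 5.7]
finger_gap: 0.144
finger_force: 66.4
```

```bash
python3 - <<'E'
from h import *
rel([.583,-.07,.2],np.pi/2-.087-1.571);s=ctrl.observe(); print(s["ft_torque"],s["joint_pos"])
E
```

```text
pos [ 0.5826 -0.0706  0.0443] heading -0.068 tilt 0.07 d [   0.6    0.6 -155.7] turn 1.1208779167110359 t 5.325 F [ 1.1 -0.8  5.7]
[-0.38249794 -0.17328704 -0.06705559] [-0.0541729   1.00463282  0.24619592  1.61109037 -0.3881484   0.57321379
  0.34282085]
```

Request:
{"op": "send_rows", "data": {
  "moves": "-0.4 0 0 0 0 0 0;-0.4 0 0 0 0 0 0;-0.4 0 0 -20 0 0 0;-0.4 0 0 -50 0 0 0;-1 0 0 -60 0 0 0;-1 40 -20 -60 0 0 0;-1 55 -20 0 0 0 0;-1 55 -20 0 0 0 0;-1 55 -20 0 0 0 0;-1 55 -20 0 0 0 0",
  "squeeze": 40
}}

```text
time_s: 6.58
eef_pos: [0.5021, 0.1906, 0.224]
tool_rot: [-2.295, -2.146, -0.0]
contact_force: [1.0, -0.3, -0.8]
finger_gap: 0.999
finger_force: 0.0
```

Request:
{"op": "send_rows", "data": {
  "moves": "-1 55 -20 0 0 0 -2;-1 55 -20 0 0 0 -9;-1 0 0 0 0 0 -9;-1 0 0 0 0 0 -9;-1 0 0 0 0 0 0"
}}

```text
time_s: 7.2
eef_pos: [0.4686, 0.3006, 0.224]
tool_rot: [-1.686, -2.651, -0.0]
contact_force: [-0.4, -0.9, -0.7]
finger_gap: 0.997
finger_force: 0.0
```

```bash
python3 - <<'E'
from h import *
from plant import optics
rel([.4669,.3164,.235],.437)
c=optics.read_camera("wrist"); cv2.imwrite("pics/w2.png",c["img"][...,::-1])
l=[.4809,.323,.4367]
for L in[(22.5,75,18),(22.5,-75,18),(-22.5,75,60),(-8.5,75,60),(-22.5,-75,60),(-8.5,-75,60)]: print(L,proj(c,place(l,[L])).round(0))
c=optics.read_camera("top");a=c["img"][205:265,255:365,::-1]; cv2.imwrite("pics/top2.png",cv2.resize(a,None,fx=6,fy=6,interpolation=cv2.INTER_CUBIC))
E
```

```text
pos [0.4686 0.3006 0.224 ] heading 0.438 tilt 0.02 d [ 15.    5.2 -11. ] turn 0.04737868603501984 t 7.2 F [-0.4 -0.9 -0.7]
(22.5, 75, 18) [[370. 119.]]
(22.5, -75, 18) [[364. 267.]]
(-22.5, 75, 60) [[321. 117.]]
(-8.5, 75, 60) [[338. 117.]]
(-22.5, -75, 60) [[322. 283.]]
(-8.5, -75, 60) [[336. 283.]]
```

View pics/w2.png

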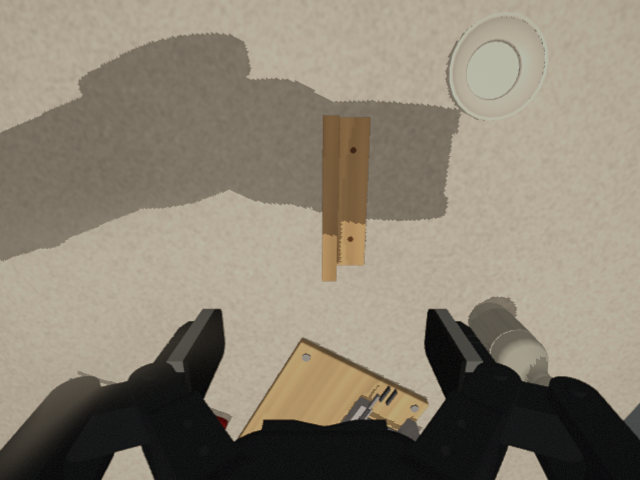

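View pics/top2.png

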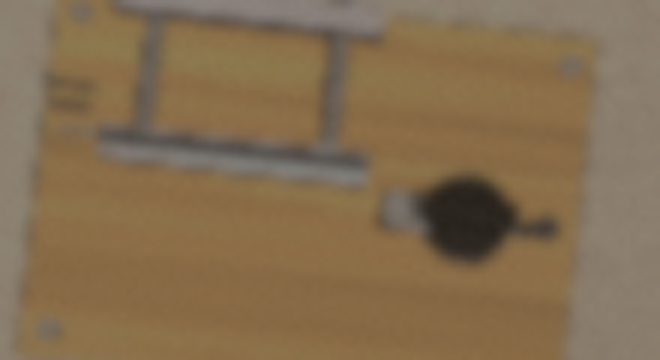

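The ledge sits in the wrist view at its predicted place: lip at columns 322–337, rows 116–281. The top crop shows the stop arm pointing left, so it is turned in. Now I descend to the lip.

Request:
{"op": "send_rows", "data": {
  "moves": "-0.5 8 3 40 0 0 0;-0.5 8 2 45 0 0 0;-0.5 0 0 45 0 0 0;-0.5 0 0 40 0 0 0;-0.5 0 0 27 0 0 0;-0.5 0 0 0 0 0 0;1 0 0 0 0 0 0;1 0 0 0 0 0 0;1 0 0 0 0 0 0;1 0 0 0 0 0 0",
  "squeeze": 60
}}

```text
time_s: 8.55
eef_pos: [0.4667, 0.3176, 0.0279]
tool_rot: [1.686, 2.65, 0.002]
contact_force: [-2.1, -0.6, 9.4]
finger_gap: 0.158
finger_force: 59.9
```

```bash
python3 - <<'E'
from h import *
rel([.4669,.3164,.1],.437); print(ctrl.observe()["finger_gap"]*85)
E
```

```text
pos [0.4667 0.3176 0.0279] heading 0.438 tilt 0.08 d [ -1.2  -0.2 -72.1] turn 0.033389431491542894 t 8.55 F [-2.1 -0.6  9.4]
13.419346354389038
```

Request:
{"op": "send_rows", "data": {
  "moves": "1 0 0 -20 0 0 0;1 0 0 -35 0 0 0;1 -30 -4 -35 0 0 0;1 -46 -6 0 0 0 0;1 -50 -6 0 0 0 3;1 -50 -6 0 0 0 0;1 -50 -6 0 0 0 0;1 -50 -5 0 0 0 0;1 0 0 0 0 0 0"
}}

```text
time_s: 9.68
eef_pos: [0.5466, 0.0469, 0.1174]
tool_rot: [1.761, 2.599, -0.001]
contact_force: [0.4, 0.9, -1.3]
finger_gap: 0.155
finger_force: 58.7
```

```bash
python3 - <<'E'
from h import *
rel([.5537,.054,.09],-.087); print(ctrl.observe()["finger_gap"]*85)
E
```

```text
pos [0.5466 0.0469 0.1174] heading 0.38 tilt 0.12 d [ 4.   9.2 27.4] turn 26.750168100870088 t 9.675 F [ 0.4  0.9 -1.3]
13.145059607357434
```

Request:
{"op": "send_rows", "data": {
  "moves": "1 4 3 0 0 0 9;1 0 0 0 0 0 9;1 0 0 0 0 0 8.75;1 0 0 0 0 0 0;1 0 0 0 0 0 0"
}}

```text
time_s: 10.3
eef_pos: [0.5471, 0.0563, 0.1171]
tool_rot: [-2.306, -2.134, -0.0]
contact_force: [1.0, 0.1, -0.5]
finger_gap: 0.153
finger_force: 58.7
```

```bash
python3 - <<'E'
from h import *
from plant import optics
rel([.5537,.054,.060],-.087)
c=optics.read_camera("wrist"); cv2.imwrite("pics/w3.png",c["img"][...,::-1])
E
```

```text
pos [0.5471 0.0563 0.1171] heading -0.077 tilt 0.0 d [-1.8  6.8 57.1] turn 0.5483888904856733 t 10.3 F [ 1.   0.1 -0.5]
```

View pics/w3.png

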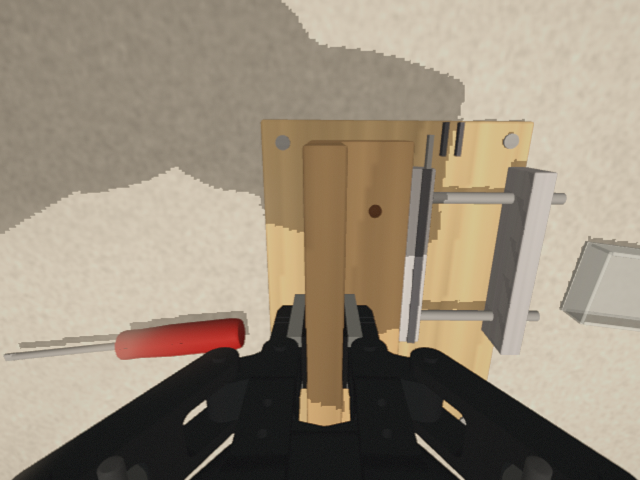

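The ledge is held square to the jig and the fence is clear of it. Now I lower it.

Request:
{"op": "send_rows", "data": {
  "moves": "1 0 0 30 0 0 0.5;1 0 0 25 0 0 0;1 0 0 15 0 0 0;1 0 0 0 0 0 0;1 0 0 4 0 0 0;1 0 0 3 0 0 0;1 0 0 1.5 0 0 0;1 0 0 0 0 0 0"
}}

```text
time_s: 11.35
eef_pos: [0.5474, 0.056, 0.0398]
tool_rot: [2.319, 2.119, 0.002]
contact_force: [-6.3, 0.8, 24.7]
finger_gap: 0.157
finger_force: 62.8
```

Request:
{"op": "send_rows", "data": {
  "moves": "1 0 0 -0.8 0 0 0;1 0 7 0 0 0 0;1 0 7 0 0 0 0;1 -3 0 0 0 0 0;1 0 0 0 0 0 0"
}}

```text
time_s: 11.98
eef_pos: [0.5615, 0.0522, 0.0399]
tool_rot: [2.318, 2.12, 0.003]
contact_force: [-0.8, 3.0, 8.6]
finger_gap: 0.149
finger_force: 60.3
```

Request:
{"op": "send_rows", "data": {
  "moves": "1 -2 0 0 0 0 0;1 0 0 0 0 0 0"
}}

```text
time_s: 12.22
eef_pos: [0.5614, 0.0503, 0.0399]
tool_rot: [2.318, 2.12, 0.003]
contact_force: [-0.1, 4.4, 7.8]
finger_gap: 0.156
finger_force: 60.3
```

```bash
cat >> h.py <<'E'
P=[.573,.0453,-.087]
def jig():
    s=ctrl.observe(); c,n=np.cos(P[2]),np.sin(P[2]); Q=np.array([[c,n],[-n,c]])
    print("TCP jig mm",(Q@(s["eef_pos"][:2]-P[:2])*1000).round(1),"F jig",(Q@s["contact_force"][:2]).round(1),s["contact_force"][2].round(1),"M",s["ft_torque"].round(2),s["time_s"]); rel([.5537,.054,.04],P[2])
E
python3 -c "
from h import *
jig()"
```

```text
TCP jig mm [-12.   4.] F jig [-0.5  4.4] 7.8 M [ 0.78 -0.01  0.03] 12.225
pos [0.5614 0.0503 0.0399] heading -0.089 tilt 0.11 d [ 3.  -8.  -0.1] turn -0.14091089449299193 t 12.225 F [-0.1  4.4  7.8]
```

Request:
{"op": "send_rows", "data": {
  "moves": "1 -1.5 0 -0.2 0 0 0;1 0 0 0 0 0 0"
}}

```text
time_s: 12.48
eef_pos: [0.5611, 0.0485, 0.0399]
tool_rot: [2.319, 2.119, 0.002]
contact_force: [1.1, 3.6, 7.7]
finger_gap: 0.153
finger_force: 59.9
```

Request:
{"op": "send_rows", "data": {
  "moves": "1 -1 0 0 0 0 0;1 0 0 0 0 0 0"
}}

```text
time_s: 12.72
eef_pos: [0.561, 0.0477, 0.0399]
tool_rot: [2.318, 2.12, 0.002]
contact_force: [1.3, 4.2, 8.3]
finger_gap: 0.154
finger_force: 60.0
```

Request:
{"op": "send_rows", "data": {
  "moves": "1 -0.5 0 0 0 0 0;1 0 0 0 0 0 0"
}}

```text
time_s: 12.98
eef_pos: [0.561, 0.0473, 0.0399]
tool_rot: [2.318, 2.12, 0.002]
contact_force: [0.5, 5.5, 7.8]
finger_gap: 0.151
finger_force: 60.0
```

```bash
python3 -c "
from h import *
jig()"
```

```text
TCP jig mm [-12.2   0.9] F jig [0.  5.6] 7.8 M [ 0.92 -0.14  0.02] 12.975
pos [0.561  0.0473 0.0399] heading -0.089 tilt 0.08 d [ 6.  -7.8 -0.1] turn -0.1432352490012844 t 12.975 F [0.5 5.5 7.8]
```

Request:
{"op": "send_rows", "data": {
  "moves": "1 -0.7 0 0 0 0 0;1 0 0 0 0 0 0"
}}

```text
time_s: 13.22
eef_pos: [0.5609, 0.0466, 0.0399]
tool_rot: [2.319, 2.12, 0.002]
contact_force: [0.9, 4.7, 6.9]
finger_gap: 0.151
finger_force: 60.0
```

Request:
{"op": "send_rows", "data": {
  "moves": "1 -0.7 0 0 0 0 0;1 0 0 0 0 0 0"
}}

```text
time_s: 13.48
eef_pos: [0.5608, 0.0463, 0.0399]
tool_rot: [-2.318, -2.12, -0.003]
contact_force: [0.8, 7.6, 7.9]
finger_gap: 0.15
finger_force: 60.1
```

```bash
python3 -c "
from h import *
jig()"
```

```text
TCP jig mm [-12.2  -0. ] F jig [0.1 7.6] 7.9 M [ 1.44 -0.13  0.08] 13.475
pos [0.5608 0.0463 0.0399] heading -0.089 tilt 0.1 d [ 7.  -7.8 -0.1] turn -0.12465185587320574 t 13.475 F [0.8 7.6 7.9]
```

Request:
{"op": "send_rows", "data": {
  "moves": "1 -0.7 0 0 0 0 0;1 0 0 0 0 0 0"
}}

```text
time_s: 13.72
eef_pos: [0.5607, 0.0463, 0.0399]
tool_rot: [-2.317, -2.12, -0.003]
contact_force: [0.3, 11.3, 9.0]
finger_gap: 0.157
finger_force: 60.1
```

Request:
{"op": "send_rows", "data": {
  "moves": "1 0.5 4 0 0 0 0;1 0 4 0 0 0 0;1 0 4 0 0 0 0;1 0 4 0 0 0 0;1 0 2 0 0 0 0;1 0 0 0 0 0 0;1 0 0 0 0 0 0"
}}

```text
time_s: 14.6
eef_pos: [0.5749, 0.0451, 0.0401]
tool_rot: [-2.313, -2.116, 0.006]
contact_force: [-28.7, 10.0, 36.4]
finger_gap: 0.156
finger_force: 64.5
```

```bash
python3 -c "
from h import *
jig()
from plant import optics
c=optics.read_camera('wrist'); cv2.imwrite('pics/w4.png',cv2.resize(c['img'][40:340,260:600,::-1],None,fx=2,fy=2,interpolation=cv2.INTER_CUBIC))
for f in(13,18,23):print(f,(proj(c,place(P,[(41+f,65,22),(41+f,75,22),(30+f,65,30),(30+f,-65,30)]))-[260,40])*2)
print((proj(c,place(P,[(54,83,18),(64,83,18)]))-[260,40])*2)"
```

```text
TCP jig mm [ 1.9 -0.1] F jig [-29.4   7.4] 36.4 M [1.78 5.88 0.07] 14.6
pos [0.5749 0.0451 0.0401] heading -0.089 tilt 0.45 d [  7.  -21.9   0.3] turn -0.11092894228336718 t 14.6 F [-28.7  10.   36.4]
13 [[358.55774816 249.30925627]
 [363.11227702 203.00848119]
 [318.51228377 252.82966946]
 [279.13628175 740.86244097]]
18 [[380.85202628 249.28245161]
 [385.85629377 202.9671785 ]
 [341.91506363 252.80383616]
 [297.58865972 740.95459832]]
23 [[403.16049653 249.25494746]
 [408.61514756 202.92493039]
 [365.33293255 252.77725009]
 [316.05003055 741.04779229]]
[[361.17491873 165.01626904]
 [406.2849287  164.9109945 ]]
```

View pics/w4.png

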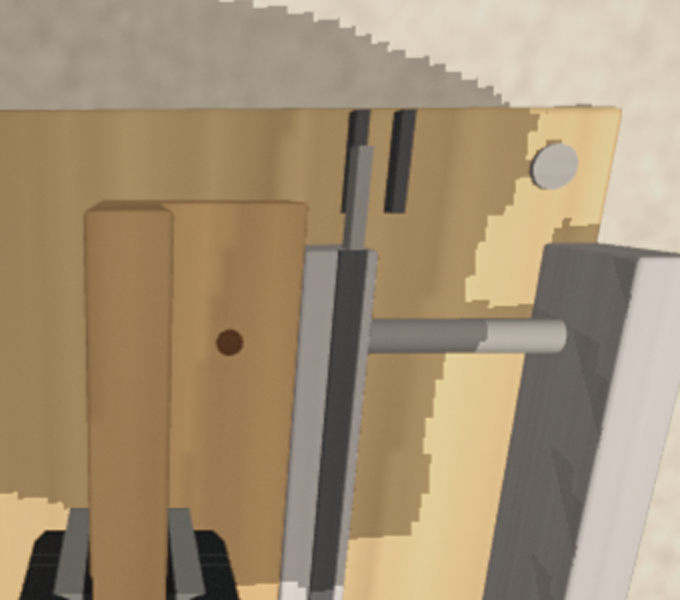

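The pointer stands just at the first ridge (crop x≈358 against 355 and 401), so the travel is about 13 mm. Board friction is high because the ledge is wedged down, so I'll take off some of the down force.

Request:
{"op": "send_rows", "data": {
  "moves": "1 0.4 0 -0.7 0 0 0;1 0 0 -0.5 0 0 0;1 0 0 0 0 0 0;1 0 0 0 0 0 0"
}}

```text
time_s: 15.15
eef_pos: [0.5763, 0.0449, 0.0402]
tool_rot: [-2.315, -2.117, 0.004]
contact_force: [-11.2, 6.7, 4.5]
finger_gap: 0.151
finger_force: 59.8
```

```bash
python3 -c "
from h import *
jig()"
```

```text
TCP jig mm [ 3.3 -0.1] F jig [-11.7   5.7] 4.5 M [1.23 2.45 0.13] 15.15
pos [0.5763 0.0449 0.0402] heading -0.089 tilt 0.28 d [  7.  -23.3   0.3] turn -0.12424585962536737 t 15.15 F [-11.2   6.7   4.5]
```

Request:
{"op": "send_rows", "data": {
  "moves": "1 0 1.5 -0.2 0 0 0;1 0 1.5 0 0 0 0;1 0 1 0 0 0 0;1 0 0 0 0 0 0;1 0 0 0 0 0 0"
}}

```text
time_s: 15.78
eef_pos: [0.58, 0.0446, 0.0403]
tool_rot: [-2.315, -2.117, 0.005]
contact_force: [-11.8, 6.3, 2.3]
finger_gap: 0.156
finger_force: 59.6
```

```bash
python3 -c "
from h import *
jig()
from plant import optics
c=optics.read_camera('wrist'); cv2.imwrite('pics/w5.png',cv2.resize(c['img'][40:340,260:600,::-1],None,fx=2,fy=2,interpolation=cv2.INTER_CUBIC))"
```

```text
TCP jig mm [ 7.  -0.1] F jig [-12.3   5.2] 2.3 M [1.28 2.67 0.22] 15.775
pos [0.58   0.0446 0.0403] heading -0.089 tilt 0.32 d [  7.1 -27.    0.4] turn -0.12296413298116177 t 15.775 F [-11.8   6.3   2.3]
```

View pics/w5.png

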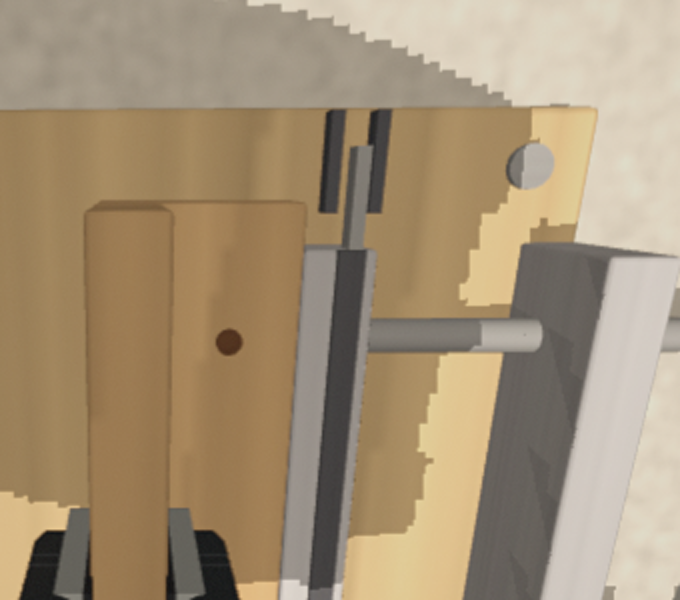

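The pointer, at crop x≈361, now stands between the ridges at 334 and 380, a travel of about 18 mm. I'll hold briefly and then hand in.

Request:
{"op": "send_rows", "data": {
  "moves": "1 0 0 0 0 0 0;1 0 0 0 0 0 0;1 0 0 0 0 0 0;1 0 0 0 0 0 0"
}}

```text
time_s: 16.32
eef_pos: [0.58, 0.0446, 0.0402]
tool_rot: [-2.315, -2.117, 0.005]
contact_force: [-12.3, 6.0, 3.0]
finger_gap: 0.154
finger_force: 59.6
```

```bash
python3 -c "
from h import *
jig()
from plant import order
print(order.job_done())"
```

```text
TCP jig mm [ 7.1 -0.1] F jig [-12.8   4.9] 3.0 M [1.19 2.71 0.23] 16.325
pos [0.58   0.0446 0.0402] heading -0.089 tilt 0.31 d [  7.  -27.    0.4] turn -0.11935468772081291 t 16.325 F [-12.3   6.    3. ]
the job is handed in; nothing more can be done
None
```

I've handed in the job after about 16 s: the stop is turned in, and the arm is holding the ledge flat, butted against the stop and pressing the fence back about 18 mm, with its pointer between the ridges; the judge gave no verdict.

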